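# Put the cheese away in its keeper and click the lid shut

### The job

Put the block of cheese away: take it from the wooden serving board and set it down, not drop it, lying flat on the floor of the wooden cheese keeper. The keeper's lid lies back wide open: lift it and push it past upright, let go so that it swings down by its own weight, then press its front edge down, firmly but without leaning on it, until the catch clicks and the lid is fully shut. Leave the jam jar, the mandarin and the service bell where they stand.

Things in the scene. Friction and masses are not known exactly. Their poses are not given: they have to be found in the camera images.
- keeper: Cheese keeper: open light-wood box, fixed. Outside 150 (x) by 160 (y) by 78 mm high, inside 132 by 142 mm, inner floor 13 mm above the counter, 65 mm below the rim. Origin: centre of its underside; z up. Its hinged side is +x, its front with the brass catch is -x.
- lid_hinge (a point): Middle of the lid's hinge axis, which runs along the keeper's y; at x = +77, z = +78 mm of the keeper. The hinge is stiff: the lid (0.2 to 0.4 kg) stays where it is left within some 8 to 17 degrees of upright; farther forward it falls by itself, slowed by a damper, in 1 to 3 s.
- catch (a point): Sprung brass roller catch on the keeper's front wall, 12 mm below the rim. The falling lid comes to rest ajar on it, at about 0.07 rad (front edge some 12 mm high). About 6 to 12 N down on the lid's front edge takes it over the roller; then the resistance drops, it clicks and stays shut.
- keeper_lid (a joint): Angle of the keeper's lid, rad: 0 = fully shut and flat on the rim, 1.57 = upright, 2.62 = lying back on the hinges' stop, front edge about 160 mm above the counter (where it starts). The lid is a wooden board 166 mm from hinge to front edge, 160 mm wide, 10 mm thick; at its front edge a finger lip 80 mm wide, 8 mm thick, stands 23 mm off its inner face (outside the box when shut).
- lid_front (a point): Point on the lid's outer face (its underside while it lies back, its top when shut), mid-width, 17 mm in from the front edge and 150 mm from the hinge axis: the place to press. With the lid shut it is at x = -73 mm, y = 0, z = +88 mm of the keeper.
- cheese: Block of white cheese, 53 (x) by 86 (y) by 51 mm high, about 0.35 kg, lying on the board. Origin: centre of its underside. Grasp it across its 53 mm (x).
- board: Wooden serving board, fixed, 140 (x) by 170 mm (y) and a grip 50 mm longer at its -y end; top face 14 mm above the counter. Origin: centre of the 140 by 170 part, at the counter.
- jam_jar: Jam jar with a yellow lid, 60 mm across, 70 mm high. Origin: centre of its underside. Bystander.
- mandarin: Mandarin, 50 mm across, 47 mm high. Origin: underside. Bystander.
- service_bell: Counter bell, steel dome on a black foot, 83 mm across, 62 mm high. Origin: centre of its underside. Bystander.

How it is judged:
On the way, in this order (a step that is already met when the one before it is completed fails the run):
1. the cheese lies flat on the keeper's floor, released, with the lid still open (x of cheese in the frame of keeper between -0.06 and 0.06 m and y of cheese in the frame of keeper between -0.06 and 0.06 m and z of cheese in the frame of keeper below 0.018 m and angle between cheese's own z axis and vertical below 0.1 rad and contact force between the fingers and cheese below 0.2 N and value of joint keeper_lid above 1.5 rad), for 0.2 s.
2. the lid, past upright, swings down by its own weight with nothing of the robot touching it (value of joint keeper_lid between 0.2 and 1.1 rad and velocity of joint keeper_lid below -0.2 rad/s and contact force between each of the fingers, the arm and keeper below 0.1 N), for 0.15 s.
3. the lid is pressed over its catch, fully shut (value of joint keeper_lid below 0.02 rad), for 0.2 s.
At the end, for the whole second after the job is handed in: The lid is caught shut (within 0.02 rad of flat) with the cheese lying flat and at rest on the keeper's floor under it (within 5 mm of the floor's height, tilted less than 0.1 rad) (value of joint keeper_lid below 0.02 rad and x of cheese in the frame of keeper between -0.06 and 0.06 m and y of cheese in the frame of keeper between -0.06 and 0.06 m and z of cheese in the frame of keeper below 0.018 m and angle between cheese's own z axis and vertical below 0.1 rad and linear speed of cheese below 0.02 m/s); the robot touches nothing.
It fails at once if the lid is leaned on with more than 60 N (contact force between the fingers and keeper above 60 N and value of joint keeper_lid below 0.3 rad).
It fails at once if the cheese is dropped or slammed into the keeper (over 0.6 m/s below its rim, a fall of about 2 cm) (horizontal distance between cheese and keeper below 0.09 m and z of cheese in the frame of keeper below 0.06 m and linear speed of cheese above 0.6 m/s).
It fails at once if the jam jar is moved more than 20 mm (distance of jam_jar from where it was at the start of the episode above 0.02 m).
It fails at once if the mandarin is moved more than 20 mm (distance of mandarin from where it was at the start of the episode above 0.02 m).
It fails at once if the service bell is moved more than 20 mm (distance of service_bell from where it was at the start of the episode above 0.02 m).
It also fails if it takes over 64 s, if anything falls off the work surface, if the arm or the gripper's body presses on something with over 40 N, if the wrist force passes 120 N, or if a joint passes its speed limit or range.

### The arm

A 6-joint arm with a two-finger parallel gripper is mounted at the origin on a cart in front of the work surface, level with it; the furniture and walls round the work are solid. World frame = base frame: x ahead of the robot, y to its left, z up, the work surface at z = 0. Lengths are in m, angles in rad, forces in N, time in s.
With the tool pointing down it reaches from about 0.425 to 0.95 m from the base axis. Payload 3.5 kg.
Tool frame: the origin (TCP) lies at the very end of the fingers, on their centre line; the grasp point (between the pads) lies 19 mm behind it (r.grip_depth is the z of the grasp point in the tool frame, in m); z points along the fingers, y is the line along which they close (so a half turn about z gives the same grasp; the last joint's range is limited). The gripper opens to 85 mm and grips with 20 to 120 N. Pads are 22 mm wide; open, the fingers measure 114 mm over their backs; the gripper's body (76 mm by 85 mm) begins 54 mm behind the grasp point. The pads swing forward as they close: fully open they stand 13 mm farther back than shut.
Start: joints at [1.016, 0.286, 1.577, -0, 1.279, -0.15], TCP at [0.266, 0.62, 0.231] pointing down, gripper open.
Joint ranges: [-2.77, 2.77], [-0.9, 2.22], [0.21, 2.48], [-1.53, 4.67], [0.24, 2.81], [-2.84, 2.84]. Speed limits (rad/s): [2.79, 2.79, 3.14, 3.14, 3.14, 3.14].

### API

Orientations are given as a unit quaternion [x, y, z, w].
In Python, from rig import r, snapshot, spotter gives the robot as it stands. The module is installed in compiled form; this text tells all that it offers.
- The arm moves only by the tool drive_tool, never from a script. Its argument "steps" is a list of rows, each a list of 7 numbers: the shift along the tool's x, y, z in mm, then the turn, a rotation vector about the tool's x, y, z in degrees, then the finger opening in mm, from 0 to 85.4. A call has 1 to 5 rows; each row shifts and turns the commanded pose from where the row before left it, along the tool's axes as they then stand; what a row does not reach is not made up. A row lasts 1/10 s, in which the tool goes at most 50 mm and 8.59 degrees, less where a joint would pass 70% of its speed; a pose out of reach is approached as far as the arm can. A call with a gripper value outside its range is refused whole. The fingers move at their own pace and stop on an object; the grip force is fixed at half the most. Time passes only in rows, so rows that do not move let the fingers close. It gives the time, the measured TCP pose, the force, the opening and the grip force at its end, in the units of the state.
- r.observe(): the state, without advancing time (a new reading comes with each control period).
- snapshot(name): name is "side" or "top"; returns a dict with "frame" (400x640x3 uint8, red, green, blue), "fx", "fy", "cx", "cy" (pixels), "k1" (the pictures are not rectified: a ray, as slopes to the right and down, at radius r is drawn at 1 + k1 r^2 times it, then the intrinsics apply), "camera_from_world" (4x4, takes a point from world to camera coordinates). Camera axes: x right, y up, looking along -z (the intrinsics and any distortion apply to the point x, -y, -z); pixel columns grow to the right and rows downward; lengths in m; the calibration is good to about 2 mm. A picture is of the moment at which its call begins. There is no depth.
- r.close_job(): hands the job in; it is judged then, once.
Trained networks look in the newest picture that a camera, given by its name, has taken for a name from the list of things; names that differ only in an ending like _2 or _b are one class to them, and where a whole thing is asked for, a point or a joint stands for the part that bears it (a point fixed in the world has none). Each returns a list of dicts, best first, with "conf" (0 to 1); they miss things now and then, are a little off and sometimes report something else, mostly with a low value. They report only what shows in the picture. A call takes as long as a camera call.
- spotter.recognise(camera, thing): "point" ([x, y, z] in m, in world coordinates, good to about 4 mm: the middle of the surface that is visible of it).
- spotter.spot_point(camera, thing): "point" ([x, y, z] in m, in world coordinates, good to about 4 mm: a listed point, or the origin of a listed thing).
The state is a dict: "t": time; "joint_positions": joint angles; "joint_velocities": joint speeds; "joint_torque": joint torques, N m; "tool_pos": TCP position; "ee_rot": TCP orientation; "wrist_force": force on the tool from outside, world axes, zero at the start; "moment": the same for the moment, N m; "finger_gap": finger opening in m; "gripper_force": force on a finger pad.
Only numpy, scipy, OpenCV 4.12 (cv2) and the standard library are available. Lean on these libraries where they do the work, as an engineer would, in place of code of your own. Each camera call takes 0.05 s, during which the arm holds its last target. There are 200 camera calls.

## Working session

There is one attempt and no reset: what is moved stays moved. The work goes in short steps, Python scripts to look and compute and a tool call to move; the robot and the scene stay as the last step left them, time stands still between calls to the robot, and variables do not carry over. Pictures are saved under pics/ and viewed, at most 10 in all, crops included, and the job is handed in when it is done.

Besides the shell and the picture viewer there is one more tool, called after "Emit:" as name(argument=value, ...) on one line, values as JSON. drive_tool: Moves the arm, as the interface text tells. Its arguments: {"type":"object","properties":{"steps":{"type":"array"}},"required":["steps"]}

```bash
mkdir -p pics; cat > h.py <<'E'
import numpy as np,cv2
from rig import r,snapshot,spotter
from scipy.spatial.transform import Rotation as R
def proj(s,p):
    p=np.atleast_2d(p);c=(s["camera_from_world"]@np.c_[p,np.ones(len(p))].T)[:3].T
    a=c[:,0]/-c[:,2];b=-c[:,1]/-c[:,2];k=1+s["k1"]*(a*a+b*b)
    return np.c_[s["fx"]*a*k+s["cx"],s["fy"]*b*k+s["cy"]]
def save(s,n): cv2.imwrite(f"pics/{n}.png",s["frame"][:,:,::-1])
E
python3 - <<'E'
from h import *
S={c:snapshot(c) for c in("side","top")}
for c in S: save(S[c],c+"0")
for c in S:
  for t in("keeper","lid_hinge","catch","lid_front","cheese","board","jam_jar","mandarin","service_bell"):
    print(c,t,[(np.round(d["point"],3).tolist(),round(d["conf"],2)) for d in spotter.spot_point(c,t)[:2]])
o=r.observe();print(o["t"],o["tool_pos"],R.from_quat(o["ee_rot"]).as_matrix().round(3),r.grip_depth)
E
```

```text
side keeper [([0.544, -0.056, 0.006], 0.59)]
side lid_hinge [([0.516, -0.122, 0.083], 0.7)]
side catch [([0.584, 0.017, 0.067], 0.78)]
side lid_front [([0.458, -0.254, 0.148], 0.68)]
side cheese [([0.546, -0.402, 0.016], 0.71)]
side board []
side jam_jar [([0.717, -0.319, -0.002], 0.74), ([0.686, -0.241, 0.003], 0.26)]
side mandarin [([0.689, -0.238, 0.002], 0.68)]
side service_bell [([0.467, 0.215, -0.001], 0.79)]
top keeper [([0.547, -0.055, 0.002], 0.63)]
top lid_hinge [([0.514, -0.13, 0.078], 0.6)]
top catch [([0.58, 0.014, 0.067], 0.6), ([0.719, -0.325, -0.001], 0.19)]
top lid_front [([0.462, -0.252, 0.145], 0.58)]
top cheese [([0.551, -0.404, 0.011], 0.64)]
top board [([0.541, -0.422, -0.004], 0.89)]
top jam_jar [([0.718, -0.323, 0.001], 0.7)]
top mandarin [([0.691, -0.244, 0.001], 0.57)]
top service_bell [([0.468, 0.221, -0.002], 0.91), ([0.55, -0.401, 0.009], 0.51)]
1.0 [0.26577874 0.62044793 0.23131908] [[-0.919  0.394 -0.   ]
 [ 0.394  0.919 -0.   ]
 [ 0.    -0.    -1.   ]] -0.0187
```

```bash
python3 -c "
import cv2,numpy as np
a=cv2.imread('pics/side0.png');b=cv2.imread('pics/top0.png')
cv2.imwrite('pics/both0.png',cv2.resize(np.vstack([a,b]),(480,600)))"
```

```text
(no output)
```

View pics/side0.png

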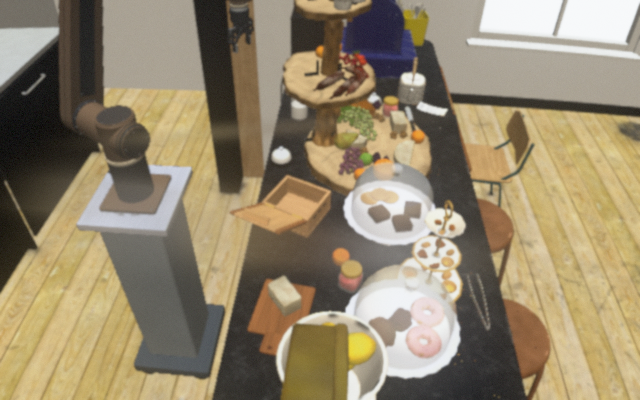

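View pics/top0.png

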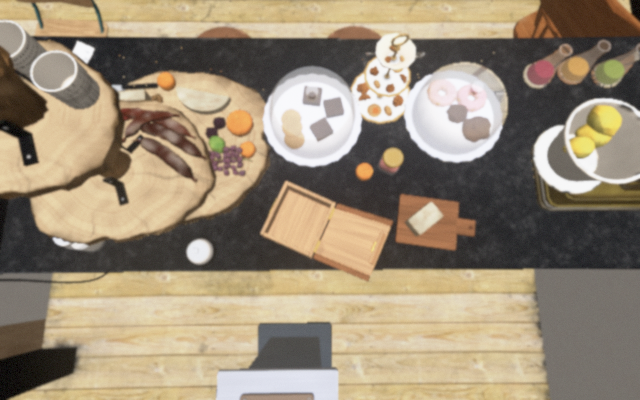

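Side view: open keeper at about (280,210), lid toward (255,215), cheese (285,295), jar (349,275), mandarin (341,256). Top view: box at (300,220), lid at (345,240), cheese at (425,217); this agrees with the networks. Next I'll fit the yaw of the cheese and refine the keeper's pose.

```bash
cat > fit.py <<'E'
from h import *
s=snapshot("top");f=s["frame"]
hsv=cv2.cvtColor(f,cv2.COLOR_RGB2HSV)
m=((hsv[...,1]<95)&(hsv[...,2]>120)).astype(np.uint8)
roi=np.zeros_like(m);roi[192:242,400:452]=1;m*=roi
n,l,st,ce=cv2.connectedComponentsWithStats(m);i=1+st[1:,4].argmax();m=(l==i).astype(np.uint8)
ys,xs=np.nonzero(m);print("mask",st[i],cv2.minAreaRect(np.c_[xs,ys].astype(np.float32)))
def box(x,y,yaw):
    c=np.array([[a*.0265,b*.043,z] for a in(-1,1) for b in(-1,1) for z in(.014,.065)])
    return np.c_[c[:,:2]@np.array([[np.cos(yaw),np.sin(yaw)],[-np.sin(yaw),np.cos(yaw)]])+[x,y],c[:,2]]
K=4;M=cv2.resize(m,None,fx=K,fy=K,interpolation=cv2.INTER_NEAREST)
def iou(p):
    h=cv2.convexHull(((proj(s,box(*p))+.5)*K).astype(np.int32));q=np.zeros_like(M);cv2.fillConvexPoly(q,h,1)
    return (q&M).sum()/max(1,(q|M).sum())
best=max((iou((.549+dx,-.403+dy,w)),.549+dx,-.403+dy,w) for w in np.radians(np.arange(-90,90,4)) for dx in np.arange(-.01,.011,.005) for dy in np.arange(-.01,.011,.005))
b0=best
best=max((iou((b0[1]+dx,b0[2]+dy,b0[3]+dw)),b0[1]+dx,b0[2]+dy,b0[3]+dw) for dw in np.radians(np.arange(-5,6,1)) for dx in np.arange(-.004,.005,.002) for dy in np.arange(-.004,.005,.002))
print("cheese",np.round(best,3),np.degrees(best[3]))
c=np.array([.546,-.0555]);u=np.array([-.413,-.911]);v=np.array([.911,-.413])
def W(a,b,z): return [*(c+a*u+b*v),z]
big=cv2.resize(f[150:300,230:470],None,fx=3.3,fy=3.3,interpolation=cv2.INTER_CUBIC)[:,:,::-1].copy()
def poly(P):
    q=((proj(s,P)-[230,150]+.5)*3.3).astype(np.int32);cv2.polylines(big,[q],True,(255,0,0),1)
poly([W(a,b,.078) for a,b in((-.075,-.08),(.075,-.08),(.075,.08),(-.075,.08))])
e=.077+.166*np.cos(np.pi-2.62);ez=.078+.166*np.sin(np.pi-2.62)
poly([W(.077,-.08,.078),W(e,-.08,ez),W(e,.08,ez),W(.077,.08,.078)])
B=box(*best[1:]);poly(B[[1,3,7,5]])
cv2.imwrite("pics/ov.png",big)
E
python3 fit.py
```

```text
mask [407 201  36  34 671] ((425.0231018066406, 217.81536865234375), (21.137094497680664, 32.538848876953125), 52.1250114440918)
cheese [ 0.884  0.551 -0.408  0.646] 37.0
```

View pics/ov.png

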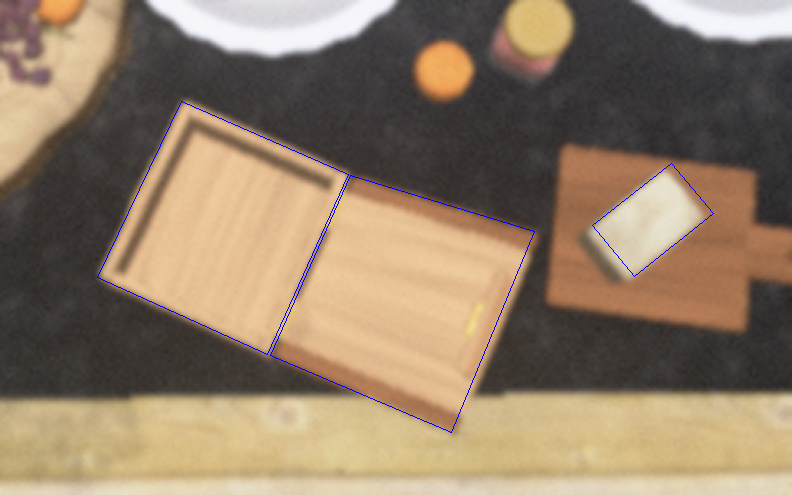

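The overlay fits the keeper and lid almost exactly (rim corners at (182,101) and (98,277), lid front from (533,232) to (452,432)), and the cheese's top face at (653,220), yaw about 37°. I'll move to above the cheese.

Emit:
drive_tool(steps=[[-29, -33, 0, 0, 0, 0, 85], [-29, -33, 0, 0, 0, 0, 85], [-29, -33, 0, 0, 0, 0, 85], [-29, -33, 0, 0, 0, 0, 85], [-29, -33, 0, 0, 0, 0, 85]])

```text
t: 1.55
tool_pos: [0.3343, 0.4101, 0.2315]
ee_rot: [0.201, 0.98, 0.0, 0.0]
wrist_force: [0.9, -0.4, 0.6]
finger_gap: 0.085
gripper_force: 0.0
```

Emit:
drive_tool(steps=[[-29, -33, 0, 0, 0, 0, 85], [-29, -33, 0, 0, 0, 0, 85], [-29, -33, 0, 0, 0, 0, 85], [-29, -33, 0, 0, 0, 0, 85], [-29, -33, 0, 0, 0, 0, 85]])

```text
t: 2.05
tool_pos: [0.4027, 0.2013, 0.2317]
ee_rot: [0.201, 0.98, 0.0, 0.001]
wrist_force: [1.0, 1.2, -0.4]
finger_gap: 0.0852
gripper_force: 0.0
```

Emit:
drive_tool(steps=[[-27, -36, 0, 0, 0, 0, 85], [-27, -36, 0, 0, 0, 0, 85], [-27, -36, 0, 0, 0, 0, 85], [-27, -36, 0, 0, 0, 0, 85], [-27, -36, 0, 0, 0, 0, 85]])

```text
t: 2.55
tool_pos: [0.4558, -0.0176, 0.2318]
ee_rot: [0.201, 0.98, 0.0, 0.001]
wrist_force: [2.0, 0.8, 0.3]
finger_gap: 0.0848
gripper_force: 0.0
```

Emit:
drive_tool(steps=[[-27, -36, 0, 0, 0, 0, 85], [-27, -36, 0, 0, 0, 0, 85], [-27, -36, 0, 0, 0, 0, 85], [-27, -36, 0, 0, 0, 0, 85], [-27, -36, 0, 0, 0, 0, 85]])

```text
t: 3.05
tool_pos: [0.509, -0.2363, 0.2315]
ee_rot: [0.201, 0.98, -0.0, 0.0]
wrist_force: [0.9, -0.4, 0.5]
finger_gap: 0.0854
gripper_force: 0.0
```

Emit:
drive_tool(steps=[[0, 0, 0, 0, 0, 7.5, 85], [0, 0, 0, 0, 0, 7.5, 85], [0, 0, 0, 0, 0, 7.5, 85], [0, 0, 0, 0, 0, 7.5, 85], [0, 0, 0, 0, 0, 0, 85]])

```text
t: 3.55
tool_pos: [0.5088, -0.2344, 0.2314]
ee_rot: [0.448, 0.894, -0.0, 0.0]
wrist_force: [1.2, 0.3, -0.8]
finger_gap: 0.0851
gripper_force: 0.0
```

```bash
cat > go.py <<'E'
from h import *
import sys
# args: x y z yaw_of_tool_y(deg) -> remaining move in tool axes
o=r.observe();m=R.from_quat(o["ee_rot"]).as_matrix();t=np.array(list(map(float,sys.argv[1:4])))
print("t",o["t"],"pos",np.round(o["tool_pos"],4),"yawy",np.degrees(np.arctan2(m[1,1],m[0,1])).round(1),"z",m[:,2].round(3),"q",np.round(o["joint_positions"],2))
print("tool move mm",(m.T@(t-o["tool_pos"])*1000).round(1),"F",np.round(o["wrist_force"],2),"gap",o["finger_gap"],o["gripper_force"])
E
python3 go.py .551 -.406 .15
```

```text
t 3.55 pos [ 0.5088 -0.2344  0.2314] yawy 36.8 z [ 0. -0. -1.] q [-0.61  0.03  1.86  0.    1.25 -1.26]
tool move mm [-162.7  -69.    81.4] F [ 1.18  0.31 -0.81] gap 0.08512703407949171 0.0
```

Emit:
drive_tool(steps=[[-40.7, -17.2, 0, 0, 0, 0, 85], [-40.7, -17.2, 0, 0, 0, 0, 85], [-40.7, -17.2, 20, 0, 0, 0, 85], [-40.7, -17.2, 20, 0, 0, 0, 85], [0, 0, 40, 0, 0, 0, 85]])

```text
t: 4.05
tool_pos: [0.5532, -0.4128, 0.1544]
ee_rot: [0.448, 0.894, -0.002, 0.005]
wrist_force: [0.4, -0.2, -0.7]
finger_gap: 0.0855
gripper_force: 0.0
```

```bash
python3 go.py .551 -.406 .022; python3 - <<'E'
from h import *
s=snapshot("top");t=snapshot("side")
a=cv2.resize(s["frame"][170:270,380:480],(400,400),interpolation=2);b=cv2.resize(t["frame"][230:330,240:340],(400,400),interpolation=2)
cv2.imwrite("pics/pre.png",np.hstack([a,b])[:,:,::-1])
for c in("side","top"):print([(np.round(d["point"],3),d["conf"]) for d in spotter.spot_point(c,"cheese")[:2]])
E
```

```text
t 4.05 pos [ 0.5532 -0.4128  0.1544] yawy 36.8 z [ 0.007 -0.008 -1.   ] q [-0.79  0.38  1.6  -0.    1.15 -1.43]
tool move mm [  8.2   2.2 132.3] F [ 0.45 -0.21 -0.68] gap 0.08549902756465781 0.0
[(array([ 0.546, -0.402,  0.018]), 0.83)]
[(array([ 0.549, -0.405,  0.012]), 0.61)]
```

View pics/pre.png

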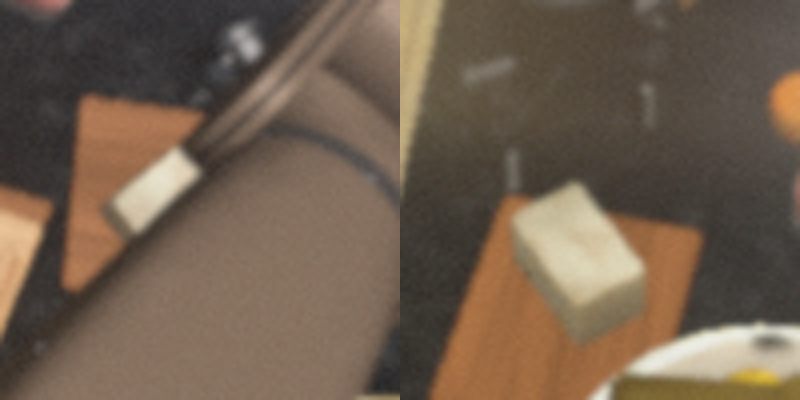

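```bash
python3 - <<'E'
from h import *
t=snapshot("side");s=snapshot("top");p=r.observe()["tool_pos"]
print(proj(t,[p,[.551,-.406,.065]]),proj(s,[p,[.551,-.406,.065]]))
a=cv2.resize(t["frame"][100:330,180:410],(560,560),interpolation=2)
cv2.imwrite("pics/pre2.png",a[:,:,::-1])
E
```

```text
[[285.005895   266.99643938]
 [285.43657055 289.64600433]] [[437.10664616 209.94392564]
 [426.62330672 216.10955372]]
```

View pics/pre2.png

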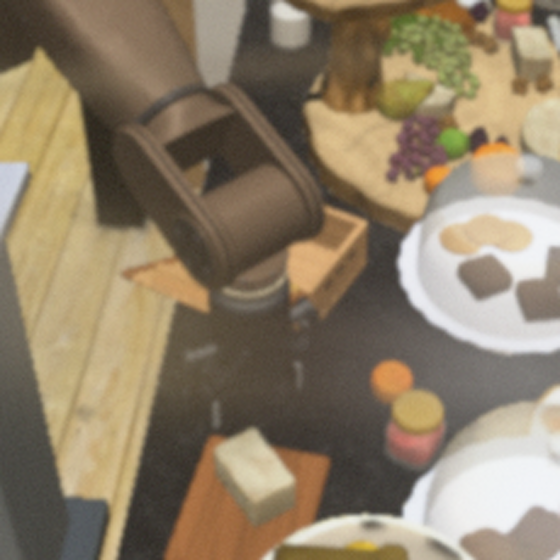

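The dark gripper sits above the cheese, its fingertips at (217,412) and (297,375). That line runs parallel to the cheese's short side, and the cheese's top is at (255,460). I'll descend.

Emit:
drive_tool(steps=[[8, 2, 42, 0, 0, 0, 85], [0, 0, 40, 0, 0, 0, 85], [0, 0, 30, 0, 0, 0, 85], [0, 0, 16, 0, 0, 0, 85], [0, 0, 0, 0, 0, 0, 85]])

```text
t: 4.85
tool_pos: [0.5478, -0.3972, 0.0226]
ee_rot: [0.447, 0.894, 0.0, -0.001]
wrist_force: [-0.1, -0.4, 0.3]
finger_gap: 0.0851
gripper_force: 0.0
```

```bash
python3 go.py .551 -.406 .022
```

```text
t 4.85 pos [ 0.5478 -0.3972  0.0226] yawy 36.9 z [-0.002  0.001 -1.   ] q [-0.78  0.52  1.68 -0.    0.94 -1.42]
tool move mm [-9.  -2.7  0.6] F [-0.15 -0.44  0.35] gap 0.08508151671257874 0.0
```

Emit:
drive_tool(steps=[[-8, -2, 0, 0, 0, 0, 85], [0, 0, 0, 0, 0, 0, 40], [0, 0, 0, 0, 0, 0, 40], [0, 0, 0, 0, 0, 0, 40], [0, 0, 0, 0, 0, 0, 40]])

```text
t: 5.35
tool_pos: [0.5523, -0.4073, 0.0258]
ee_rot: [0.448, 0.894, -0.001, 0.002]
wrist_force: [0.0, -0.7, 5.7]
finger_gap: 0.0513
gripper_force: 65.0
```

Emit:
drive_tool(steps=[[0, 0, 0, 0, 0, 0, 40], [0, 0, 0, 0, 0, 0, 40], [0, 0, -10, 0, 0, 0, 40], [0, 0, -20, 0, 0, 0, 40], [0, 0, 0, 0, 0, 0, 40]])

```text
t: 5.85
tool_pos: [0.5521, -0.4064, 0.0553]
ee_rot: [0.448, 0.894, -0.0, 0.002]
wrist_force: [1.7, -0.7, -2.6]
finger_gap: 0.0515
gripper_force: 64.3
```

```bash
python3 go.py .546 -.0555 .24
```

```text
t 5.85 pos [ 0.5521 -0.4064  0.0553] yawy 36.8 z [ 0.002 -0.002 -1.   ] q [-0.78  0.49  1.66  0.    1.   -1.42]
tool move mm [ 284.1  205.5 -185.5] F [ 1.68 -0.66 -2.65] gap 0.05150139886143371 64.3056571483612
```

Emit:
drive_tool(steps=[[0, 0, -37, 0, 0, 0, 40], [0, 0, -37, 0, 0, 0, 40], [0, 0, -37, 0, 0, 0, 40], [0, 0, -37, 0, 0, 0, 40], [0, 0, -37, 0, 0, 0, 40]])

```text
t: 6.35
tool_pos: [0.5505, -0.405, 0.2376]
ee_rot: [0.448, 0.894, 0.001, -0.002]
wrist_force: [1.2, -0.9, -4.4]
finger_gap: 0.0513
gripper_force: 64.3
```

Emit:
drive_tool(steps=[[28.4, 20.5, 0, 0, 0, 0, 40], [28.4, 20.5, 0, 0, 0, 0, 40], [28.4, 20.5, 0, 0, 0, 0, 40], [28.4, 20.5, 0, 0, 0, 0, 40], [28.4, 20.5, 0, 0, 0, 0, 40]])

```text
t: 6.85
tool_pos: [0.5472, -0.2288, 0.2363]
ee_rot: [0.448, 0.894, 0.0, -0.002]
wrist_force: [0.9, -0.0, -4.1]
finger_gap: 0.0516
gripper_force: 64.6
```

Emit:
drive_tool(steps=[[28.4, 20.5, 0, 0, 0, 0, 40], [28.4, 20.5, 0, 0, 0, 0, 40], [28.4, 20.5, 0, 0, 0, 0, 40], [28.4, 20.5, 0, 0, 0, 0, 40], [28.4, 20.5, 0, 0, 0, 0, 40]])

```text
t: 7.35
tool_pos: [0.5441, -0.0539, 0.2365]
ee_rot: [0.448, 0.894, -0.0, -0.001]
wrist_force: [0.3, -0.5, -4.3]
finger_gap: 0.0513
gripper_force: 64.6
```

Emit:
drive_tool(steps=[[0, 0, 0, 0, 0, -7.2, 40], [0, 0, 0, 0, 0, -7.2, 40], [0, 0, 0, 0, 0, -7.2, 40], [0, 0, 0, 0, 0, -7.2, 40], [0, 0, 0, 0, 0, 0, 40]])

```text
t: 7.85
tool_pos: [0.5443, -0.0552, 0.2366]
ee_rot: [0.211, 0.977, 0.0, -0.001]
wrist_force: [0.1, 0.3, -4.7]
finger_gap: 0.0507
gripper_force: 64.3
```

```bash
python3 go.py .546 -.0555 .025; python3 - <<'E'
from h import *
t=snapshot("side")
cv2.imwrite("pics/carry.png",cv2.resize(t["frame"][110:270,190:390],(750,600),interpolation=2)[:,:,::-1])
E
```

```text
t 7.85 pos [ 0.5443 -0.0552  0.2366] yawy 65.6 z [-0.003  0.001 -1.   ] q [-0.29  0.    1.89  0.    1.26 -1.43]
tool move mm [ -2.3   0.5 211.6] F [ 0.11  0.3  -4.66] gap 0.050739770520907425 64.25641894340515
```

View pics/carry.png

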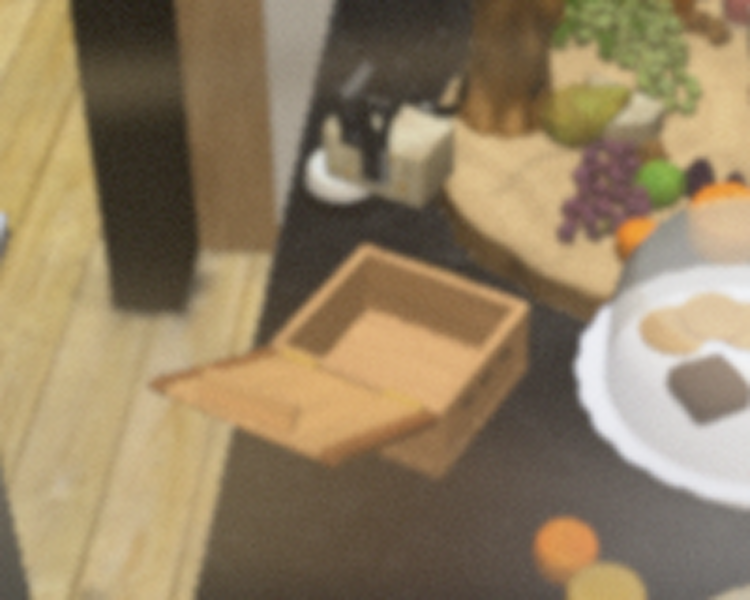

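The cheese hangs level in the fingers at (390,155), and the box below is open and empty. I'll descend into it.

Emit:
drive_tool(steps=[[-2, 0, 35, 0, 0, 0, 40], [0, 0, 35, 0, 0, 0, 40], [0, 0, 35, 0, 0, 0, 40], [0, 0, 30, 0, 0, 0, 40], [0, 0, 20, 0, 0, 0, 40]])

```text
t: 8.4
tool_pos: [0.545, -0.0559, 0.0799]
ee_rot: [0.213, 0.977, 0.0, -0.002]
wrist_force: [-0.0, -0.3, -3.8]
finger_gap: 0.0513
gripper_force: 64.5
```

Emit:
drive_tool(steps=[[0, 0, 15, 0, 0, 0, 40], [0, 0, 12, 0, 0, 0, 40], [0, 0, 10, 0, 0, 0, 40], [0, 0, 6, 0, 0, 0, 40], [0, 0, 0, 0, 0, 0, 40]])

```text
t: 8.9
tool_pos: [0.5469, -0.0565, 0.0399]
ee_rot: [0.211, 0.977, 0.0, -0.0]
wrist_force: [-0.2, -0.2, -3.4]
finger_gap: 0.0514
gripper_force: 64.5
```

```bash
python3 go.py .546 -.0555 .025
```

```text
t 8.9 pos [ 0.5469 -0.0565  0.0399] yawy 65.6 z [-0.001  0.    -1.   ] q [-0.29  0.26  2.   -0.    0.88 -1.43]
tool move mm [ 1.2  0.5 14.9] F [-0.24 -0.23 -3.38] gap 0.051433669836419116 64.50135827064514
```

Emit:
drive_tool(steps=[[0, 0, 4, 0, 0, 0, 40], [0, 0, 3, 0, 0, 0, 40], [0, 0, 3, 0, 0, 0, 40], [0, 0, 2, 0, 0, 0, 40], [0, 0, 0, 0, 0, 0, 40]])

```text
t: 9.4
tool_pos: [0.5468, -0.0564, 0.028]
ee_rot: [0.211, 0.977, 0.0, -0.0]
wrist_force: [0.2, 0.4, -4.2]
finger_gap: 0.0514
gripper_force: 64.5
```

Emit:
drive_tool(steps=[[0, 0, 2, 0, 0, 0, 40], [0, 0, 1, 0, 0, 0, 40], [0, 0, 0, 0, 0, 0, 40]])

```text
t: 9.7
tool_pos: [0.5469, -0.0565, 0.0251]
ee_rot: [0.211, 0.977, 0.0, -0.0]
wrist_force: [0.2, -0.6, -4.5]
finger_gap: 0.0512
gripper_force: 64.5
```

Emit:
drive_tool(steps=[[0, 0, 1, 0, 0, 0, 40], [0, 0, 0, 0, 0, 0, 40]])

```text
t: 9.9
tool_pos: [0.5473, -0.0566, 0.0248]
ee_rot: [0.211, 0.977, -0.0, 0.0]
wrist_force: [-0.6, 0.6, -1.1]
finger_gap: 0.0511
gripper_force: 64.8
```

Emit:
drive_tool(steps=[[0, 0, 1, 0, 0, 0, 40], [0, 0, 0, 0, 0, 0, 40]])

```text
t: 10.1
tool_pos: [0.5473, -0.0566, 0.0248]
ee_rot: [0.211, 0.977, -0.0, -0.0]
wrist_force: [-5.3, 0.7, 5.8]
finger_gap: 0.0512
gripper_force: 65.6
```

Emit:
drive_tool(steps=[[0, 0, 1, 0, 0, 0, 40], [0, 0, 0, 0, 0, 0, 40]])

```text
t: 10.3
tool_pos: [0.5474, -0.0566, 0.0248]
ee_rot: [0.211, 0.977, -0.0, -0.0]
wrist_force: [-7.8, 0.7, 11.7]
finger_gap: 0.0515
gripper_force: 66.2
```

The cheese is on the floor, so I'll release it and withdraw upwards.

Emit:
drive_tool(steps=[[0, 0, -2, 0, 0, 0, 40], [0, 0, 0, 0, 0, 0, 58], [0, 0, 0, 0, 0, 0, 70], [0, 0, 0, 0, 0, 0, 75], [0, 0, 0, 0, 0, 0, 75]])

```text
t: 10.8
tool_pos: [0.5472, -0.0566, 0.0243]
ee_rot: [0.211, 0.977, -0.0, 0.0]
wrist_force: [-0.3, 0.5, 0.9]
finger_gap: 0.0751
gripper_force: 0.0
```

Emit:
drive_tool(steps=[[0, 0, 0, 0, 0, 0, 75], [0, 0, -15, 0, 0, 0, 75], [0, 0, -30, 0, 0, 0, 75], [0, 0, -40, 0, 0, 0, 75], [0, 0, -45, 0, 0, 0, 75]])

```text
t: 11.3
tool_pos: [0.5462, -0.0563, 0.1556]
ee_rot: [0.211, 0.977, 0.0, -0.001]
wrist_force: [0.3, 0.5, 0.3]
finger_gap: 0.0749
gripper_force: 0.0
```

Emit:
drive_tool(steps=[[0, 0, -45, 0, 0, 0, 75], [0, 0, -45, 0, 0, 0, 60], [0, 0, 0, 0, 0, 0, 0]])

```text
t: 11.6
tool_pos: [0.5509, -0.0575, 0.2546]
ee_rot: [0.211, 0.977, -0.001, 0.008]
wrist_force: [0.8, -0.5, 0.1]
finger_gap: 0.0478
gripper_force: 0.0
```

```bash
python3 go.py .441 -.287 .24; python3 - <<'E'
from h import *
t=snapshot("side")
cv2.imwrite("pics/placed.png",cv2.resize(t["frame"][110:270,190:390],(750,600),interpolation=2)[:,:,::-1])
E
```

```text
t 11.6 pos [ 0.5509 -0.0575  0.2546] yawy 65.6 z [ 0.016 -0.005 -1.   ] q [-0.29 -0.01  1.86  0.    1.27 -1.43]
tool move mm [   5.6 -254.4   13.9] F [ 0.79 -0.51  0.06] gap 0.047847205023606156 0.0
```

View pics/placed.png

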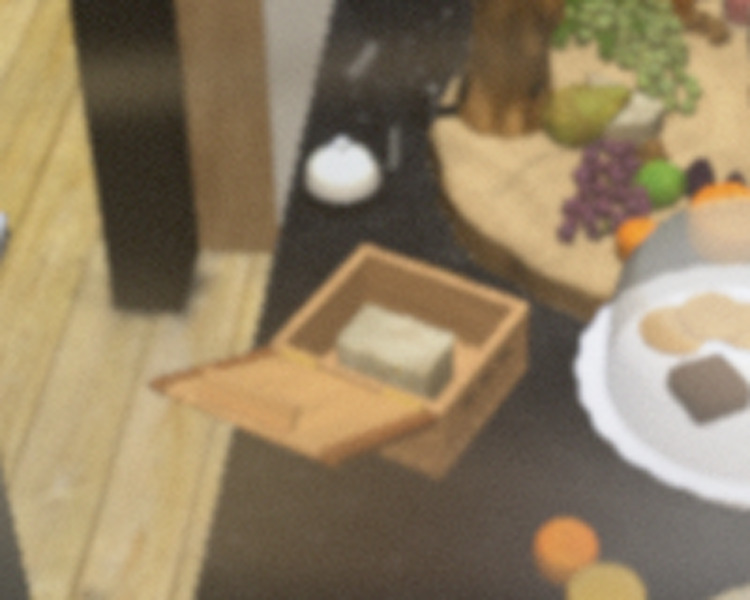

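The cheese lies flat in the box at (395,345). Now I'll swing to beyond the lid's front edge with closed fingers, tilted 25° to reach under it.

Emit:
drive_tool(steps=[[0, -45, 0, 0, 0, 0, 0], [0, -45, 0, 0, 0, 0, 0], [0, -45, 0, 0, 0, 0, 0], [0, -45, 0, 0, 0, 0, 0], [0, -45, 0, 0, 0, 0, 0]])

```text
t: 12.15
tool_pos: [0.4525, -0.2622, 0.2431]
ee_rot: [0.211, 0.977, 0.001, -0.001]
wrist_force: [0.3, -0.1, 0.1]
finger_gap: 0.0002
gripper_force: 0.0
```

Emit:
drive_tool(steps=[[0, -45, 0, 0, 0, 0, 0], [0, 0, 0, -8.4, 0, 0, 0], [0, 0, 0, -8.3, 0, 0, 0], [0, 0, 0, -8.3, 0, 0, 0], [0, 0, 0, 0, 0, 0, 0]])

```text
t: 12.65
tool_pos: [0.4336, -0.3037, 0.2415]
ee_rot: [0.209, 0.953, 0.214, 0.044]
wrist_force: [-0.3, 0.6, -0.4]
finger_gap: 0.0
gripper_force: 0.0
```

```bash
cat >> go.py <<'E'
c=np.array([.546,-.0555]);u=np.array([-.413,-.911]);v=np.array([.911,-.413]);d=o["tool_pos"][:2]-c
print("keeper XYZ mm",(np.r_[d@u,d@v,o["tool_pos"][2]]*1000).round(1),"zt in X,Z",(m[:2,2]@u).round(3),m[2,2].round(3))
E
python3 go.py .4345 -.3015 .115
```

```text
t 12.65 pos [ 0.4336 -0.3037  0.2415] yawy 65.2 z [ 0.173  0.389 -0.905] q [-0.98  0.04  1.88  0.37  1.47 -2.2 ]
tool move mm [ -0.6 -51.7 115.5] F [-0.3   0.61 -0.36] gap 8.478412650902652e-06 0.0
keeper XYZ mm [2.725e+02 1.000e-01 2.415e+02] zt in X,Z -0.426 -0.905
```

Emit:
drive_tool(steps=[[0, -17, 38, 0, 0, 0, 0], [0, -17, 38, 0, 0, 0, 0], [0, -17, 38, 0, 0, 0, 0], [0, 18, 8, 0, 0, 0, 0], [0, 9, 4, 0, 0, 0, 0]])

```text
t: 13.15
tool_pos: [0.4479, -0.2709, 0.1178]
ee_rot: [0.206, 0.954, 0.213, 0.043]
wrist_force: [0.6, -0.2, 0.2]
finger_gap: 0.0001
gripper_force: 0.0
```

```bash
python3 go.py .4345 -.3015 .115;  python3 - <<'E'
from h import *
t=snapshot("side")
cv2.imwrite("pics/pl2.png",cv2.resize(t["frame"][110:310,170:370],(600,600),interpolation=2)[:,:,::-1])
E
```

```text
t 13.15 pos [ 0.4479 -0.2709  0.1178] yawy 65.6 z [ 0.17   0.388 -0.906] q [-0.92  0.16  1.99  0.4   1.24 -2.25]
tool move mm [ -0.4 -31.4 -11.6] F [ 0.56 -0.21  0.21] gap 7.136086370993188e-05 0.0
keeper XYZ mm [236.7  -0.4 117.8] zt in X,Z -0.424 -0.906
```

View pics/pl2.png

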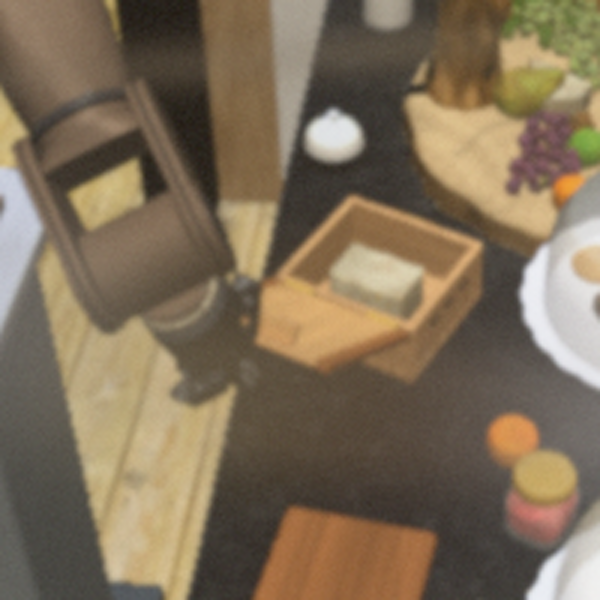

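The gripper is beside the lid's front edge at (215,350), fingertips below it. I'll lift the lid along its arc.

Emit:
drive_tool(steps=[[0, 12, -5, 0, 0, 0, 0], [0, 12, -5, 0, 0, 0, 0], [0, 12, -5, 0, 0, 0, 0], [0, 12, -5, 0, 0, 0, 0], [0, 12, -5, 0, 0, 0, 0]])

```text
t: 13.7
tool_pos: [0.4676, -0.2344, 0.1705]
ee_rot: [0.206, 0.954, 0.21, 0.047]
wrist_force: [0.6, -2.7, 1.0]
finger_gap: -0.0
gripper_force: 1.2
```

```bash
python3 go.py .4345 -.3015 .115;  python3 - <<'E'
from h import *
t=snapshot("side")
print([(np.round(d["point"],3),d["conf"]) for d in spotter.spot_point("side","lid_front")[:2]])
cv2.imwrite("pics/pl3.png",cv2.resize(t["frame"][110:310,170:370],(600,600),interpolation=2)[:,:,::-1])
E
```

```text
t 13.7 pos [ 0.4676 -0.2344  0.1705] yawy 65.7 z [ 0.177  0.382 -0.907] q [-0.85  0.07  1.99  0.41  1.29 -2.15]
tool move mm [  2.6 -91.2  18.9] F [ 0.56 -2.73  0.96] gap -1.2420892316164707e-05 1.156219714321196
keeper XYZ mm [195.4   2.5 170.5] zt in X,Z -0.421 -0.907
[(array([ 0.468, -0.222,  0.189]), 0.89)]
```

View pics/pl3.png

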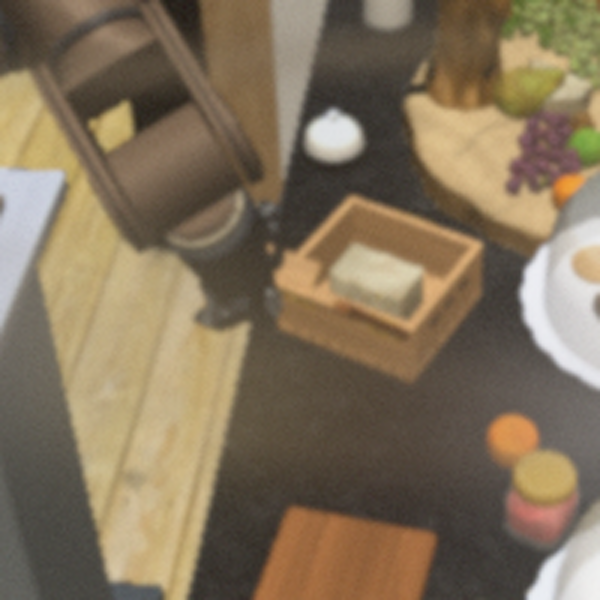

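The lid is rising: its edge now shows at (300,285), and the fingers carry it with about 3 N. I'll continue along the arc.

Emit:
drive_tool(steps=[[0, 10, -2, 0, 0, 0, 0], [0, 10, -2, 0, 0, 0, 0], [0, 10, -2, 0, 0, 0, 0], [0, 10, -2, 0, 0, 0, 0], [0, 0, 0, 0, 0, 0, 0]])

```text
t: 14.3
tool_pos: [0.4808, -0.2026, 0.1929]
ee_rot: [0.205, 0.954, 0.212, 0.046]
wrist_force: [-0.3, -0.6, 0.5]
finger_gap: 0.0001
gripper_force: 0.2
```

Emit:
drive_tool(steps=[[0, 9, 0, 0, 0, 0, 0], [0, 9, 0, 0, 0, 0, 0], [0, 9, 0, 0, 0, 0, 0], [0, 9, 1, 0, 0, 0, 0], [0, 0, 0, 0, 0, 0, 0]])

```text
t: 14.8
tool_pos: [0.4944, -0.1726, 0.2071]
ee_rot: [0.206, 0.954, 0.212, 0.046]
wrist_force: [0.1, -0.0, -0.6]
finger_gap: 0.0003
gripper_force: 0.0
```

```bash
python3 go.py .4345 -.3015 .115;  python3 - <<'E'
from h import *
t=snapshot("side");snapshot("top")
for c in("side","top"):
  for n in("lid_front","lid_hinge"):print(c,n,[(np.round(d["point"],3),d["conf"]) for d in spotter.spot_point(c,n)[:2]])
E
```

```text
t 14.8 pos [ 0.4944 -0.1726  0.2071] yawy 65.7 z [ 0.175  0.386 -0.906] q [-0.73 -0.    1.99  0.43  1.32 -2.02]
tool move mm [   1.6 -167.8   23.2] F [ 0.1  -0.04 -0.65] gap 0.00028326414003155073 0.0
keeper XYZ mm [127.9   1.4 207.1] zt in X,Z -0.424 -0.906
side lid_front [(array([ 0.496, -0.165,  0.223]), 0.55)]
side lid_hinge [(array([ 0.514, -0.124,  0.08 ]), 0.92)]
top lid_front [(array([ 0.497, -0.166,  0.223]), 0.59)]
top lid_hinge [(array([ 0.514, -0.126,  0.079]), 0.66), (array([ 0.546, -0.055,  0.01 ]), 0.32)]
```

Emit:
drive_tool(steps=[[0, 9, 4, 0, 0, 0, 0], [0, 9, 4, 0, 0, 0, 0], [0, 9, 4, 0, 0, 0, 0], [0, 9, 4, 0, 0, 0, 0], [0, 9, 5, 0, 0, 0, 0]])

```text
t: 15.6
tool_pos: [0.5149, -0.1275, 0.2066]
ee_rot: [0.206, 0.954, 0.212, 0.046]
wrist_force: [0.1, -1.3, 0.6]
finger_gap: 0.0
gripper_force: 0.4
```

```bash
python3 go.py .4345 -.3015 .115;  python3 - <<'E'
from h import *
t=snapshot("side");snapshot("top")
for c in("side","top"):
  for n in("lid_front",):print(c,n,[(np.round(d["point"],3),d["conf"]) for d in spotter.spot_point(c,n)[:2]])
E
```

```text
t 15.6 pos [ 0.5149 -0.1275  0.2066] yawy 65.6 z [ 0.175  0.385 -0.906] q [-0.64 -0.01  2.    0.45  1.28 -1.94]
tool move mm [   1.5 -212.4    2. ] F [ 0.09 -1.32  0.55] gap 3.212639228515782e-05 0.446439643856138
keeper XYZ mm [ 78.5   1.4 206.6] zt in X,Z -0.423 -0.906
side lid_front [(array([ 0.514, -0.119,  0.232]), 0.55)]
top lid_front [(array([ 0.521, -0.12 ,  0.227]), 0.58)]
```

Emit:
drive_tool(steps=[[0, 7, 4, 0, 0, 0, 0], [0, 7, 4, 0, 0, 0, 0], [0, 7, 4, 0, 0, 0, 0], [0, 6, 4, 0, 0, 0, 0], [0, -20, -10, 0, 0, 0, 0]])

```text
t: 16.3
tool_pos: [0.5184, -0.1178, 0.2037]
ee_rot: [0.204, 0.954, 0.212, 0.045]
wrist_force: [-0.2, 0.4, 0.6]
finger_gap: 0.0002
gripper_force: 0.0
```

```bash
python3 go.py .4345 -.3015 .115;  python3 - <<'E'
from h import *
t=snapshot("side");snapshot("top")
for c in("side","top"):
  for n in("lid_front",):print(c,n,[(np.round(d["point"],3),d["conf"]) for d in spotter.spot_point(c,n)[:2]])
E
```

```text
t 16.3 pos [ 0.5184 -0.1178  0.2037] yawy 65.8 z [ 0.173  0.387 -0.906] q [-0.62 -0.    2.    0.45  1.27 -1.93]
tool move mm [   1.3 -220.5   -5.3] F [-0.19  0.36  0.61] gap 0.0001583194447601813 0.0
keeper XYZ mm [ 68.2   0.6 203.7] zt in X,Z -0.424 -0.906
side lid_front [(array([ 0.531, -0.088,  0.228]), 0.78)]
top lid_front [(array([ 0.536, -0.086,  0.221]), 0.75)]
```

Emit:
drive_tool(steps=[[0, -5, -10, 0, 0, 0, 0], [0, 0, -10, 0, 0, 0, 0], [0, 0, 0, 0, 0, 0, 0]])

```text
t: 16.8
tool_pos: [0.5136, -0.1334, 0.2223]
ee_rot: [0.206, 0.954, 0.211, 0.048]
wrist_force: [0.3, -1.1, 0.5]
finger_gap: -0.0
gripper_force: 0.0
```

```bash
python3 go.py .4345 -.3015 .115;  python3 - <<'E'
from h import *
t=snapshot("side");snapshot("top")
for c in("side","top"):
  for n in("lid_front",):print(c,n,[(np.round(d["point"],3),d["conf"]) for d in spotter.spot_point(c,n)[:2]])
E
```

```text
t 16.8 pos [ 0.5136 -0.1334  0.2223] yawy 65.7 z [ 0.178  0.383 -0.907] q [-0.65 -0.02  1.98  0.44  1.31 -1.94]
tool move mm [   2.8 -213.7   18.8] F [ 0.3  -1.14  0.5 ] gap -1.742587050978484e-05 0.0
keeper XYZ mm [ 84.3   2.6 222.3] zt in X,Z -0.422 -0.907
side lid_front [(array([ 0.539, -0.066,  0.214]), 0.59)]
top lid_front []
```

The lid is falling by itself. I'll rise, straighten the tool and wait.

Emit:
drive_tool(steps=[[0, 8, -18, 0, 0, 0, 0], [0, 8, -18, 0, 0, 0, 0], [0, 0, 0, 8.4, 0, 0, 0], [0, 0, 0, 8.3, 0, 0, 0], [0, 0, 0, 8.3, 0, 0, 0]])

```text
t: 17.5
tool_pos: [0.5126, -0.1335, 0.2603]
ee_rot: [0.212, 0.977, -0.003, 0.001]
wrist_force: [-0.5, -0.2, -0.1]
finger_gap: -0.0001
gripper_force: 0.0
```

Emit:
drive_tool(steps=[[0, 0, 0, 0, 0, 0, 0], [0, 0, 0, 0, 0, 0, 0], [0, 0, 0, 0, 0, 0, 0], [0, 0, 0, 0, 0, 0, 0], [0, 0, 0, 0, 0, 0, 0]])

```text
t: 18.0
tool_pos: [0.512, -0.1337, 0.2591]
ee_rot: [0.212, 0.977, 0.0, -0.0]
wrist_force: [-0.7, -0.8, 0.7]
finger_gap: 0.0
gripper_force: 0.0
```

Emit:
drive_tool(steps=[[0, 0, 0, 0, 0, 0, 0], [0, 0, 0, 0, 0, 0, 0], [0, 0, 0, 0, 0, 0, 0], [0, 0, 0, 0, 0, 0, 0], [0, 0, 0, 0, 0, 0, 0]])

```text
t: 18.5
tool_pos: [0.5124, -0.1329, 0.2594]
ee_rot: [0.211, 0.977, 0.0, 0.0]
wrist_force: [-0.3, -0.6, -0.9]
finger_gap: -0.0
gripper_force: 0.0
```

```bash
python3 go.py .576 .011 .15;  python3 - <<'E'
from h import *
t=snapshot("side");snapshot("top")
for c in("side","top"):
  for n in("lid_front","catch"):print(c,n,[(np.round(d["point"],3),d["conf"]) for d in spotter.spot_point(c,n)[:2]])
E
```

```text
t 18.5 pos [ 0.5124 -0.1329  0.2594] yawy 65.6 z [ 0.  0. -1.] q [-0.45 -0.06  1.9   0.    1.3  -1.59]
tool move mm [  1.5 157.3 109.4] F [-0.33 -0.58 -0.86] gap -1.6721258494833606e-05 0.0
keeper XYZ mm [ 84.4   1.4 259.4] zt in X,Z -0.0 -1.0
side lid_front [(array([ 0.514, -0.129,  0.078]), 0.67), (array([0.575, 0.006, 0.102]), 0.58)]
side catch [(array([0.584, 0.015, 0.065]), 0.63)]
top lid_front [(array([0.58 , 0.01 , 0.098]), 0.57)]
top catch [(array([0.583, 0.015, 0.068]), 0.79)]
```

The lid rests ajar on the catch with its front at about z = 0.099. I'll move above the press point.

Emit:
drive_tool(steps=[[0, 40, 0, 0, 0, 0, 0], [0, 40, 0, 0, 0, 0, 0], [0, 40, 30, 0, 0, 0, 0], [0, 37, 40, 0, 0, 0, 0], [0, 0, 35, 0, 0, 0, 0]])

```text
t: 19.3
tool_pos: [0.5773, 0.0106, 0.157]
ee_rot: [0.209, 0.978, 0.001, 0.001]
wrist_force: [0.1, 0.1, -0.1]
finger_gap: 0.0003
gripper_force: 0.0
```

Emit:
drive_tool(steps=[[0, 0, 30, 0, 0, 0, 0], [0, 0, 10, 0, 0, 0, 0], [0, 0, 5, 0, 0, 0, 0], [0, 0, 0, 0, 0, 0, 0]])

```text
t: 19.7
tool_pos: [0.5765, 0.0069, 0.1134]
ee_rot: [0.212, 0.977, 0.0, 0.001]
wrist_force: [0.5, -0.2, 0.5]
finger_gap: -0.0002
gripper_force: 0.0
```

```bash
python3 go.py .576 .011 .088
```

```text
t 19.7 pos [0.5765 0.0069 0.1134] yawy 65.6 z [ 0.001 -0.    -1.   ] q [-0.16  0.2   1.91 -0.    1.03 -1.31]
tool move mm [ 2.2  3.5 25.4] F [ 0.47 -0.21  0.46] gap -0.00024824668340200153 0.0
keeper XYZ mm [-69.5   2.  113.4] zt in X,Z -0.0 -1.0
```

Emit:
drive_tool(steps=[[2, 3, 5, 0, 0, 0, 0], [0, 0, 4, 0, 0, 0, 0], [0, 0, 3, 0, 0, 0, 0], [0, 0, 2, 0, 0, 0, 0], [0, 0, 0, 0, 0, 0, 0]])

```text
t: 20.2
tool_pos: [0.5757, 0.0108, 0.0995]
ee_rot: [0.211, 0.977, 0.0, 0.0]
wrist_force: [-2.2, 1.4, 3.0]
finger_gap: -0.0005
gripper_force: 1.6
```

Emit:
drive_tool(steps=[[0, 0, 2, 0, 0, 0, 0], [0, 0, 2, 0, 0, 0, 0], [0, 0, 0, 0, 0, 0, 0]])

```text
t: 20.5
tool_pos: [0.5759, 0.0112, 0.0956]
ee_rot: [0.211, 0.977, 0.001, 0.001]
wrist_force: [-0.9, 1.8, 4.8]
finger_gap: 0.0002
gripper_force: 2.3
```

Emit:
drive_tool(steps=[[0, 0, 2, 0, 0, 0, 0], [0, 0, 1, 0, 0, 0, 0], [0, 0, 0, 0, 0, 0, 0]])

```text
t: 20.8
tool_pos: [0.5749, 0.0106, 0.0907]
ee_rot: [0.211, 0.977, -0.0, -0.001]
wrist_force: [-0.1, 0.1, -0.0]
finger_gap: -0.0003
gripper_force: 0.0
```

Emit:
drive_tool(steps=[[0, 0, 2, 0, 0, 0, 0], [0, 0, 1, 0, 0, 0, 0], [0, 0, 0, 0, 0, 0, 0]])

```text
t: 21.1
tool_pos: [0.5751, 0.0107, 0.0882]
ee_rot: [0.211, 0.977, -0.0, -0.0]
wrist_force: [0.3, 0.5, 0.4]
finger_gap: -0.0003
gripper_force: 0.0
```

Emit:
drive_tool(steps=[[0, 0, 1, 0, 0, 0, 0], [0, 0, 0, 0, 0, 0, 0], [0, 0, 0, 0, 0, 0, 0]])

```text
t: 21.4
tool_pos: [0.5755, 0.0107, 0.088]
ee_rot: [0.211, 0.977, -0.0, 0.0]
wrist_force: [-1.0, -0.7, 2.7]
finger_gap: -0.0002
gripper_force: 1.2
```

Emit:
drive_tool(steps=[[0, 0, 1, 0, 0, 0, 0], [0, 0, 1, 0, 0, 0, 0], [0, 0, 0, 0, 0, 0, 0]])

```text
t: 21.7
tool_pos: [0.5756, 0.0107, 0.0878]
ee_rot: [0.211, 0.977, -0.0, -0.0]
wrist_force: [-6.5, -0.9, 10.7]
finger_gap: -0.0001
gripper_force: 5.5
```

Emit:
drive_tool(steps=[[0, 0, -10, 0, 0, 0, 0], [0, 0, -35, 0, 0, 0, 0], [0, 0, -40, 0, 0, 0, 0], [0, 0, -10, 0, 0, 0, 0], [0, 0, 0, 0, 0, 0, 0]])

```text
t: 22.2
tool_pos: [0.577, 0.0106, 0.1833]
ee_rot: [0.211, 0.977, 0.0, 0.003]
wrist_force: [0.0, 0.2, 0.5]
finger_gap: -0.0001
gripper_force: 0.0
```

```bash
python3 go.py .576 .011 .088;  python3 - <<'E'
from h import *
t=snapshot("side");snapshot("top")
for c in("side","top"):
  for n in("lid_front","jam_jar","mandarin","service_bell"):print(c,n,[(np.round(d["point"],3),d["conf"]) for d in spotter.spot_point(c,n)[:2]])
cv2.imwrite("pics/end.png",cv2.resize(t["frame"][110:310,170:370],(600,600),interpolation=2)[:,:,::-1])
E
```

```text
t 22.2 pos [0.577  0.0106 0.1833] yawy 65.6 z [ 0.006 -0.001 -1.   ] q [-0.16  0.11  1.87  0.    1.15 -1.3 ]
tool move mm [ 1.6 -0.2 95.3] F [0.   0.17 0.49] gap -0.00011589934267342518 0.0
keeper XYZ mm [-73.    0.9 183.3] zt in X,Z -0.002 -1.0
side lid_front [(array([0.578, 0.009, 0.091]), 0.84)]
side jam_jar [(array([ 0.716, -0.323,  0.   ]), 0.77)]
side mandarin [(array([ 0.687, -0.239, -0.   ]), 0.79)]
side service_bell [(array([0.467, 0.214, 0.   ]), 0.66), (array([ 0.686, -0.24 ,  0.002]), 0.49)]
top lid_front [(array([0.577, 0.009, 0.09 ]), 0.9), (array([ 0.547, -0.054, -0.   ]), 0.51)]
top jam_jar [(array([ 0.722, -0.32 ,  0.002]), 0.86)]
top mandarin [(array([ 0.69 , -0.242,  0.002]), 0.73)]
top service_bell []
```

View pics/end.png

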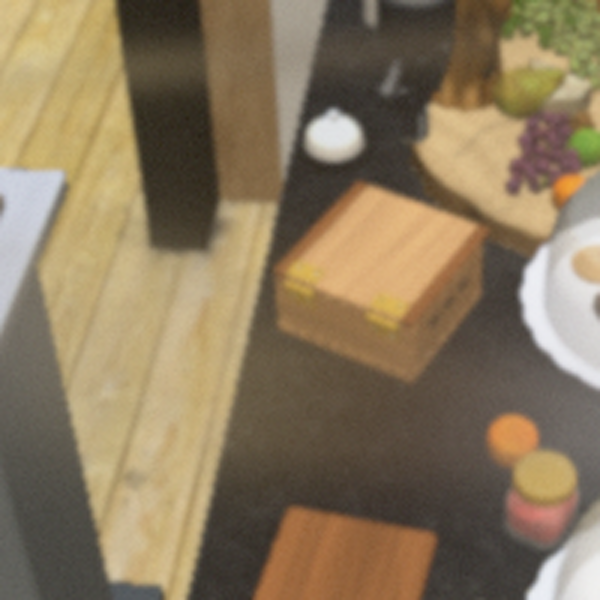

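The lid is shut flat at (385,250), and the bell (333,135), mandarin (513,440) and jar (543,500) haven't moved. I'll hand in the job.

```bash
python3 -c "
from rig import r
print(r.close_job())"
```

```text
the job is handed in; nothing more can be done
None
```

The cheese lies flat in the keeper, the lid swung down by itself and was pressed shut with about 11 N, the jar, mandarin and bell stayed put, and the job is handed in (no verdict was returned).

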